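# Make up two sampling kits

## Task

Make up the two sampling kits, one thing to a bay, each standing upright on the bottom of its bay: in the tray with two bays put the specimen jar and one steel cup, either way round; in the tray with three bays stand the bench timer and one steel cup in the two square bays, either way round, and lay the marker pen flat in the long bay. Take the cups one at a time from the top of the nested stack, without bringing the next one up with it; the bottom cup stays where it stands. Leave the spray bottle and the petri dish alone.

Things in the scene. Friction and masses are not known exactly. Their poses are not given: they have to be found in the camera images.
- cup_top_centre (a point): Top cup of the nested stack: plain steel cup, open at the top, 56 mm high; narrow foot 26 mm high (39 to 44 mm across), above it a straight upright collar 54 mm across and 30 mm high, wall 3 mm. Each cup's collar sits on the rim of the cup below, so each cup stands 30 mm higher than the next and only its collar projects (fingers that reach below the collar touch the next cup). Point: on the cup's axis, half-way up (28 mm above its underside, 28 mm below its rim); z up. 60 g.
- cup_middle_centre (a point): Second cup of the nested stack, the same as the top cup and 30 mm lower. Point: on its axis, half-way up; z up.
- cup_bottom_centre (a point): Bottom cup of the nested stack, the same as the others, standing on the worktop; it stays where it is. Point: on its axis, half-way up; z up.
- jar_centre (a point): Specimen jar, round, 77 mm high: body 59 mm across with a yellow screw cap 64 mm across and 16 mm high on top. The only jar within reach. Point: on its axis, half-way up (38.5 mm above its underside); z up.
- timer_centre (a point): White bench timer with a small display and three keys, standing on its narrow edge: 25 mm thick (own x; the display side faces -x), 70 mm wide (own y), 62 mm high. Grip it across its thickness. Point: in its middle, half-way up (31 mm); z up.
- pen_centre (a point): Blue marker pen lying flat on the worktop between the trays, 125 mm long along its own y, 14 mm thick to look at; its solid core, which the fingers meet, is 8 mm wide (x) and 9 mm high from the surface it lies on. Point: in the middle of its length, 4.5 mm above the surface; z up.
- tray_two: Grey plastic kit tray with two square bays, fixed to the worktop: 90 mm (own x) by 177 mm (own y), 14 mm high, floor and walls 3 mm thick. Bays 84 x 84 mm inside, centres at own (x, y) = (0, +43.5) and (0, -43.5) mm. Origin: centre of the underside, z up; the bay floors are 3 mm above it.
- tray_three: Grey plastic kit tray with three bays, fixed to the worktop: 157 mm (own x) by 177 mm (own y), 14 mm high, floor and walls 3 mm thick. Two square bays 84 x 84 mm inside, centres at own (x, y) = (+33.5, +43.5) and (+33.5, -43.5) mm; one long bay 64 mm (x) by 171 mm (y) inside, centre at (-43.5, 0) mm. Origin: centre of the underside, z up; the bay floors are 3 mm above it.
- spray_centre (a point): Bystander: the nearer white spray bottle with a red top, 41 mm across, 187 mm high. Point: on its axis, half-way up.
- dish_centre (a point): Bystander: closed petri dish with red agar, 91 mm across, 15 mm high. Point: its centre, half-way up.
Not all that is in view belongs to the job. There is more than one size of the part that bears jar_centre; the job needs the smallest.

How it is judged:
By the outcome, as a careful person would: the job done as asked, in the order asked, and still so for the second after the job is handed in, with the robot touching nothing.
It also fails if it takes over 141 s, if anything falls off the work surface, if the arm or the gripper's body presses on something with over 40 N, if the wrist force passes 120 N, or if a joint passes its speed limit or range.

## Robot

A 7-joint arm with a two-finger parallel gripper is mounted at the origin on a cart in front of the work surface, level with it; the furniture and walls round the work are solid. World frame = base frame: x ahead of the robot, y to its left, z up, the work surface at z = 0. Lengths are in m, angles in rad, forces in N, time in s.
With the tool pointing down it reaches from about 0.425 to 0.875 m from the base axis. Payload 4.7 kg.
Tool frame: the origin (TCP) lies at the very end of the fingers, on their centre line; the grasp point (between the pads) lies r.grip_point_offset behind it (r.grip_point_offset is the distance from the TCP to the grasp point, in m); z points along the fingers, y is the line along which they close (so a half turn about z gives the same grasp; the last joint's range is limited). The gripper opens to 87 mm and grips with 3 to 60 N. Pads are 19 mm wide; open, the fingers measure 117 mm over their backs; the gripper's body (75 mm by 190 mm) begins 51 mm behind the grasp point.
Start: joints at [-1.135, 0.321, -0.07, 1.45, 0.023, 1.371, -0.057], TCP at [0.266, 0.593, 0.223] pointing down, gripper open.
Joint ranges: [-2.86, 2.86], [-0.3, 2.09], [-1.38, 1.24], [0.06, 2.45], [-1.56, 4.7], [0.09, 2.05], [-2.69, 2.69]. Speed limits (rad/s): [2.57, 2.57, 3.14, 3.14, 3.14, 3.14, 3.14].

## Interface

Orientations are given as a unit quaternion [x, y, z, w].
In Python, from workcell import r, vision, order, masks_of, pinpoint gives the robot as it stands.
- The arm moves only by the tool move_arm, never from a script. Its argument "series" is a list of rows, each an object of numbers: "gripper": the finger opening in mm, from 0 to 87; "tx", "ty", "tz": the shift along the world's x, y, z normalised to -1 to 1, where 1 is 0.1 m; "yaw": the turn about the world's z normalised to -1 to 1, where 1 is 90 degrees. In form: [{"gripper": .., "tx": .., "ty": .., "tz": .., "yaw": ..}, ...]. A call has 1 to 10 rows; each row is the pose to reach, as a shift and turn from the pose commanded when the call began; what a row does not reach only later rows make up. A row lasts 1/8 s, in which the tool goes at most 62.5 mm and 10.7 degrees, less where a joint would pass 70% of its speed; a pose out of reach is approached as far as the arm can. A call with a number of a shift or a turn outside -1 to 1 is refused whole. A call with a gripper value outside its range is refused whole. The fingers move at their own pace and stop on an object; the grip force is fixed at half the most. Time passes only in rows, so rows that repeat a pose let the fingers close. It gives the time, the measured TCP pose, the force, the opening and the grip force at its end, in the units of the state.
- r.get_state(): the state, without advancing time (a new reading comes with each control period).
- vision.get_image(name): name is "scene" or "top" or "wrist"; returns a dict with "frame" (480x640x3 uint8, red, green, blue), "vertical_fov" (degrees; the focal length in pixels is half the picture's height over the tangent of half this angle, whatever the lens; pixels are square), "cx", "cy" (the principal point, pixels), "rvec" (rotation vector, rad) and "tvec" (3), from world to camera coordinates, as OpenCV has them. Camera axes: x right, y down, z forward; pixel columns grow to the right and rows downward; lengths in m; the calibration is good to about 2 mm. A picture is of the moment at which its call begins. There is no depth.
- order.job_done(): hands the job in; it is judged then, once.
Trained networks look in a picture, given as the dict that the camera call returned (one of the last four; its "shot" number tells which), for a name from the list of things; names that differ only in an ending like _2 or _b are one class to them, and where a whole thing is asked for, a point or a joint stands for the part that bears it (a point fixed in the world has none). Each returns a list of dicts, best first, with "score" (0 to 1); they miss things now and then, are a little off and sometimes report something else, mostly with a low value. They report only what shows in the picture. A call takes as long as a camera call. They do not tell look-alikes from the thing itself.
- masks_of(label, picture): "mask" (480x640 bool, what is visible of it) and "at" ([column, row] in pixels, amid what is visible of it).
- pinpoint(label, picture): "at" ([column, row] in pixels: a listed point, or the origin of a listed thing).
The state is a dict: "time": time; "joints": joint angles; "joint_vel": joint speeds; "effort": joint torques, N m; "tool_pos": TCP position; "tool_rot": TCP orientation; "force": force on the tool from outside, world axes, zero at the start; "moment": the same for the moment, N m; "finger_gap": opening from 0.0 (shut) to 1.0 (fully open); "gripper_force": force on a finger pad.
Only numpy, scipy, OpenCV 4.12 (cv2) and the standard library are available. Lean on these libraries where they do the work, as an engineer would, in place of code of your own. Each camera call takes 0.05 s, during which the arm holds its last target. There are 200 camera calls.

## Working session

There is one attempt and no reset: what is moved stays moved. The work goes in short steps, Python scripts to look and compute and a tool call to move; the robot and the scene stay as the last step left them, time stands still between calls to the robot, and variables do not carry over. Pictures are saved under pics/ and viewed, at most 14 in all, crops included, and the job is handed in when it is done.

Besides the shell and the picture viewer there is one more tool, called after ">>>" as a command line: name --argument value ..., lists and objects as JSON in quotes. move_arm: Moves the arm, as the interface text tells. Its arguments: {"type":"object","properties":{"series":{"type":"array"}},"required":["series"]}

```bash
mkdir -p pics; ls; cat > h.py <<'E'
from workcell import r, vision, order, masks_of, pinpoint
import numpy as np, cv2
def K(p):
    f=240/np.tan(np.radians(p["vertical_fov"])/2)
    return np.array([[f,0,p["cx"]],[0,f,p["cy"]],[0,0,1.]])
def ray(p,at):
    R=cv2.Rodrigues(np.array(p["rvec"],float))[0]; t=np.array(p["tvec"],float).reshape(3)
    d=R.T@np.linalg.solve(K(p),[at[0],at[1],1.]); return -R.T@t,d
def onz(p,at,z):
    c,d=ray(p,at); return c+d*(z-c[2])/d[2]
def tri(rs):
    A=np.zeros((3,3));b=np.zeros(3)
    for c,d in rs:
        d=d/np.linalg.norm(d);M=np.eye(3)-np.outer(d,d);A+=M;b+=M@c
    return np.linalg.solve(A,b)
def proj(p,X):
    return cv2.projectPoints(np.array(X,float).reshape(-1,3),np.array(p["rvec"],float),np.array(p["tvec"],float),K(p),None)[0].reshape(-1,2)
def save(p,n): cv2.imwrite(f"pics/{n}.png",p["frame"][:,:,::-1])
NAMES="cup_top_centre cup_middle_centre cup_bottom_centre jar_centre timer_centre pen_centre tray_two tray_three spray_centre dish_centre".split()
E
python3 - <<'E'
from h import *
np.set_printoptions(precision=3,suppress=True)
s=r.get_state(); print(s["time"],s["tool_pos"],s["tool_rot"],s["finger_gap"],r.grip_point_offset)
for n in ["scene","top"]:
    p=vision.get_image(n); save(p,n+"0"); print(n,p["vertical_fov"],ray(p,[320,240]))
    for l in NAMES:
        print(l,[(round(d["score"],2),np.round(d["at"],1).tolist(),onz(p,d["at"],0.03)) for d in pinpoint(l,p)[:4]])
E
```

```text
pics
0.0 [0.266 0.593 0.221] [ 0.209  0.978 -0.001 -0.   ] 1.000279351944559 0.0187
scene 56.377600539388666 (array([-0.243, -0.372,  0.626]), array([ 0.777,  0.4  , -0.486]))
cup_top_centre [(0.75, [352.0, 239.2], array([0.756, 0.043, 0.03 ]))]
cup_middle_centre [(0.79, [348.2, 251.5], array([0.69 , 0.024, 0.03 ]))]
cup_bottom_centre [(0.71, [348.5, 257.1], array([0.665, 0.012, 0.03 ]))]
jar_centre [(0.97, [153.7, 247.2], array([0.462, 0.482, 0.03 ])), (0.77, [289.2, 248.3], array([0.63 , 0.168, 0.03 ])), (0.58, [378.1, 272.6], array([ 0.634, -0.081,  0.03 ]))]
timer_centre [(0.67, [414.9, 274.6], array([ 0.668, -0.163,  0.03 ]))]
pen_centre [(0.77, [315.1, 308.7], array([ 0.436, -0.014,  0.03 ]))]
tray_two [(0.88, [426.4, 346.6], array([ 0.435, -0.257,  0.03 ])), (0.6, [416.4, 273.6], array([ 0.675, -0.165,  0.03 ]))]
tray_three [(0.57, [217.2, 284.3], array([0.408, 0.227, 0.03 ]))]
spray_centre [(0.8, [400.1, 226.3], array([ 0.895, -0.048,  0.03 ]))]
dish_centre [(0.65, [336.2, 243.5], array([0.713, 0.07 , 0.03 ])), (0.41, [350.9, 239.9], array([0.751, 0.044, 0.03 ]))]
top 50.7259
[... 182 characters left out ...]
 300.0], array([ 0.47 , -0.251,  0.03 ]))]
cup_bottom_centre []
jar_centre [(0.86, [385.8, 255.2], array([ 0.597, -0.101,  0.03 ])), (0.84, [191.5, 301.9], array([0.449, 0.46 , 0.03 ])), (0.8, [302.9, 246.6], array([0.616, 0.142, 0.03 ]))]
timer_centre [(0.79, [408.9, 230.6], array([ 0.671, -0.168,  0.03 ]))]
pen_centre [(0.6, [263.8, 302.6], array([0.451, 0.251, 0.03 ])), (0.58, [349.0, 295.3], array([0.478, 0.005, 0.03 ]))]
tray_two [(0.81, [433.2, 299.7], array([ 0.47 , -0.241,  0.03 ]))]
tray_three [(0.97, [260.8, 302.8], array([0.451, 0.26 , 0.03 ]))]
spray_centre [(0.78, [381.0, 194.1], array([ 0.777, -0.084,  0.03 ]))]
dish_centre [(0.84, [322.5, 200.7], array([0.753, 0.088, 0.03 ]))]
```

View pics/scene0.png

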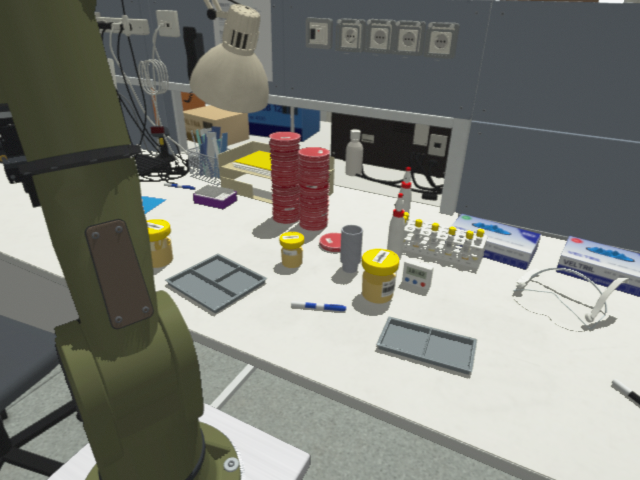

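View pics/top0.png

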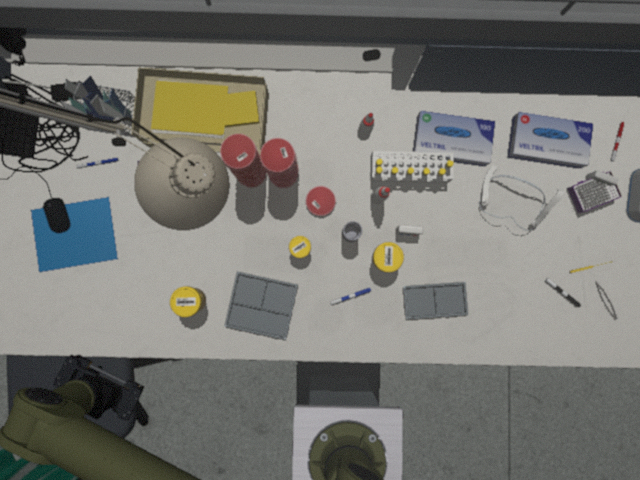

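The scene shows a small jar at (290,250), the cup stack at (350,248), the timer at (418,275), the pen at (318,307), tray_two at (427,345) and tray_three at (216,282). In the top view the small jar is at (300,247), with larger jars at (388,257) and (186,302). The stack is at (352,232), the timer at (410,230) and the pen at (350,297). Next I measure these from masks.

```bash
python3 - <<'E'
from h import *
np.set_printoptions(precision=4,suppress=True)
ps={n:vision.get_image(n) for n in ["top","scene","wrist"]}
save(ps["wrist"],"wrist0"); print("wristcam",ray(ps["wrist"],[320,240]))
p=ps["top"]
for l,z in [("tray_two",.014),("tray_three",.014),("pen_centre",.007),("timer_centre",.062),("jar_centre",.077),("cup_top_centre",.116),("dish_centre",.015),("spray_centre",.187)]:
    for d in masks_of(l,p)[:3]:
        m=d["mask"].astype(np.uint8); c=cv2.findContours(m,cv2.RETR_EXTERNAL,cv2.CHAIN_APPROX_NONE)[0]
        c=max(c,key=cv2.contourArea)
        P=np.array([onz(p,q,z)[:2] for q in c[:,0]],np.float32)
        (cx,cy),(w,h),a=cv2.minAreaRect(P); M=cv2.moments(m)
        print(l,round(d["score"],2),"rect",np.round([cx,cy,w,h,a],4),"cen",onz(p,[M["m10"]/M["m00"],M["m01"]/M["m00"]],z),int(m.sum()))
def near(l,n,at):
    return min(pinpoint(l,ps[n]),key=lambda d:np.hypot(*(np.array(d["at"])-at)))["at"]
for l,a,b in [("cup_top_centre",(352,232),(352,240)),("jar_centre",(302,246),(290,248)),("timer_centre",(409,230),(415,275)),("pen_centre",(349,295),(315,308)),("tray_two",(433,300),(426,346)),("tray_three",(261,303),(217,284))]:
    print(l,tri([ray(ps["top"],near(l,"top",a)),ray(ps["scene"],near(l,"scene",b))]))
E
```

```text
wristcam (array([0.1938, 0.6257, 0.3852]), array([ 0.2603, -0.1077, -0.9596]))
tray_two 0.72 rect [ 0.4678 -0.2499  0.0979  0.1847  5.2163] cen [ 0.4678 -0.2503  0.014 ] 2080
tray_two 0.59 rect [ 0.6725 -0.1709  0.0777  0.0294 85.5767] cen [ 0.673  -0.1698  0.014 ] 241
tray_three 0.74 rect [ 0.4416  0.2622  0.188   0.1688 79.6023] cen [0.4414 0.2623 0.014 ] 3636
pen_centre 0.65 rect [ 0.4747 -0.0001  0.0151  0.1252 20.3063] cen [0.4745 0.0006 0.007 ] 210
timer_centre 0.78 rect [ 0.6677 -0.161   0.0719  0.0245 87.2097] cen [ 0.6684 -0.1616  0.062 ] 194
jar_centre 0.95 rect [ 0.4551  0.463   0.0842  0.0983 27.8768] cen [0.4521 0.4628 0.077 ] 866
jar_centre 0.89 rect [ 0.6145  0.1509  0.0582  0.06   46.3618] cen [0.6136 0.151  0.077 ] 376
jar_centre 0.68 rect [ 0.5882 -0.0982  0.0822  0.0851  0.863 ] cen [ 0.5879 -0.0989  0.077 ] 724
cup_top_centre 0.58 rect [0.6575 0.0076 0.0499 0.0554 1.2967] cen [0.6573 0.0067 0.116 ] 321
cup_top_centre 0.4 rect [ 0.4718 -0.2256  0.0962  0.1769  5.2557] cen [ 0.4712 -0.2254  0.116 ] 2186
dish_centre 0.69 rect [0.7558 0.0964 0.0869 0.0863 1.3232] cen [0.7549 0.0959 0.015 ] 711
spray_centre 0.55 rect [ 0.7504 -0.0598  0.041   0.0603 46.2548] cen [ 0.7487 -0.0585  0.187 ] 303
cup_top_centre [0.6599 0.0058 0.0895]
jar_centre [0.6124 0.1501 0.0477]
timer_centre [ 0.6727 -0.1697  0.0307]
pen_centre [0.4737 0.0001 0.0022]
tray_two [ 0.475  -0.2516  0.001 ]
tray_three [0.4379 0.2622 0.0003]
```

```bash
python3 - <<'E'
import cv2
a=cv2.imread("pics/top0.png")[185:345,210:480]
cv2.imwrite("pics/topz.png",cv2.resize(a,None,fx=2.9,fy=2.9,interpolation=cv2.INTER_CUBIC))
E
```

```text
(no output)
```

View pics/topz.png

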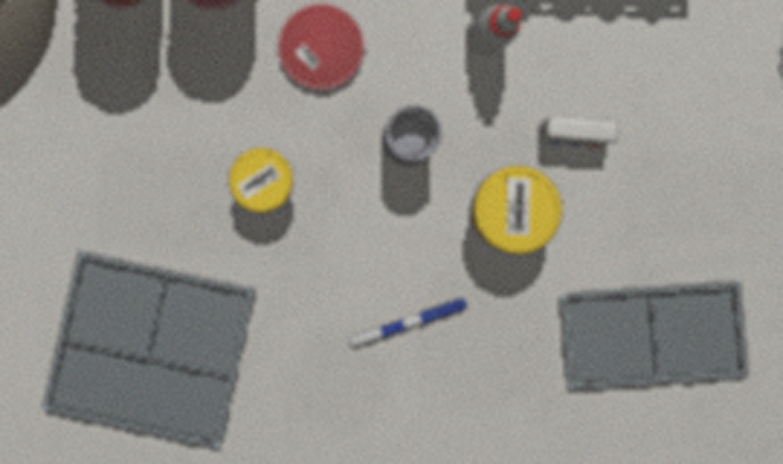

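```bash
python3 - <<'E'
from h import *
np.set_printoptions(precision=3,suppress=True)
t=vision.get_image("top");s=vision.get_image("scene")
print("lamp",tri([ray(t,(185,185)),ray(s,(235,85))]))
print("stack base",onz(s,(286,221),0),onz(s,(313,227),0),"tops",tri([ray(t,(278,157)),ray(s,(313,154))]))
print("bigjar top",tri([ray(t,(388,256)),ray(s,(380,259))]),"rack front",onz(t,(415,178),0.05))
E
```

```text
lamp [0.726 0.387 0.411]
stack base [0.814 0.291 0.   ] [0.819 0.198 0.   ] tops [0.834 0.207 0.223]
bigjar top [ 0.591 -0.098  0.096] rack front [ 0.823 -0.181  0.05 ]
```

>>> move_arm --series '[{"gripper": 87,"tx": 0.4,"ty": -0.5,"tz": 0,"yaw": -0.11},{"gripper": 87,"tx": 0.8,"ty": -1,"tz": 0,"yaw": -0.22},{"gripper": 87,"tx": 0.8,"ty": -1,"tz": 0,"yaw": -0.22}]'

```text
time: 2.72
tool_pos: [0.3518, 0.488, 0.2231]
tool_rot: [0.379, 0.925, -0.0, 0.002]
force: [-0.2, 0.0, 0.7]
finger_gap: 0.998
gripper_force: 0.0
```

>>> move_arm --series '[{"gripper": 87,"tx": 0.4,"ty": -0.5,"tz": 0,"yaw": -0.11},{"gripper": 87,"tx": 0.8,"ty": -1,"tz": 0,"yaw": -0.22}]'

```text
time: 2.98
tool_pos: [0.4242, 0.3955, 0.2227]
tool_rot: [0.529, 0.849, 0.0, -0.0]
force: [1.1, 0.1, -0.6]
finger_gap: 1.001
gripper_force: 0.0
```

>>> move_arm --series '[{"gripper": 87,"tx": 0.4,"ty": -0.5,"tz": 0,"yaw": -0.11},{"gripper": 87,"tx": 0.8,"ty": -1,"tz": 0,"yaw": -0.22}]'

```text
time: 3.22
tool_pos: [0.503, 0.2972, 0.2229]
tool_rot: [0.668, 0.744, 0.001, -0.0]
force: [0.2, 0.4, 0.8]
finger_gap: 1.002
gripper_force: 0.0
```

>>> move_arm --series '[{"gripper": 87,"tx": 0.4,"ty": -0.5,"tz": 0,"yaw": -0.06},{"gripper": 87,"tx": 0.5,"ty": -1,"tz": 0,"yaw": -0.06},{"gripper": 87,"tx": 0.5,"ty": -1,"tz": 0,"yaw": -0.06},{"gripper": 87,"tx": 0.5,"ty": -1,"tz": 0,"yaw": -0.06}]'

```text
time: 3.72
tool_pos: [0.552, 0.1993, 0.2227]
tool_rot: [0.7, 0.714, 0.0, -0.0]
force: [-0.9, 0.7, 0.3]
finger_gap: 1.002
gripper_force: 0.0
```

```bash
cat >> h.py <<'E'
def where():
    s=r.get_state(); q=s["tool_rot"]
    print("t",round(s["time"],2),"tcp",np.round(s["tool_pos"],4),"close dir",round(float(np.degrees(np.arctan2(2*q[0]*q[1],q[1]**2-q[0]**2))),1),"gap",round(s["finger_gap"]*87,1),"gf",s["gripper_force"],"j",np.round(s["joints"],2))
def circ(p,l,z,near=None,k=3):
    for d in masks_of(l,p)[:k]:
        m=d["mask"].astype(np.uint8); c=max(cv2.findContours(m,cv2.RETR_EXTERNAL,cv2.CHAIN_APPROX_NONE)[0],key=cv2.contourArea)
        P=np.array([onz(p,q,z)[:2] for q in c[:,0]],np.float32)
        (cx,cy),(w,h),a=cv2.minAreaRect(P); print(l,round(d["score"],2),"at",np.round(d["at"]),"rect@z",np.round([cx,cy,w,h,a],4),"touch edge",bool(m[0].any() or m[-1].any() or m[:,0].any() or m[:,-1].any()))
E
python3 - <<'E'
from h import *
where()
p=vision.get_image("wrist"); save(p,"w1")
circ(p,"jar_centre",.077);circ(p,"cup_top_centre",.116)
for l,z in [("jar_centre",.0385),("cup_top_centre",.088),("cup_middle_centre",.058)]:
  for d in pinpoint(l,p): print(l,d["score"],d["at"],onz(p,d["at"],z))
E
```

```text
t 3.73 tcp [0.552  0.1993 0.2227] close dir 88.9 gap 87.2 gf 0.0 j [-0.68  0.19  0.33  1.63 -0.06  1.34 -0.32]
cup_top_centre 0.6 at [409. 379.] rect@z [0.64   0.0672 0.0405 0.0181 1.1207] touch edge False
cup_top_centre 0.47 [399.6, 370.2] [0.64043322 0.05107188 0.088     ]
cup_middle_centre 0.57 [407.4, 388.5] [0.6609792  0.00304157 0.058     ]
```

View pics/w1.png

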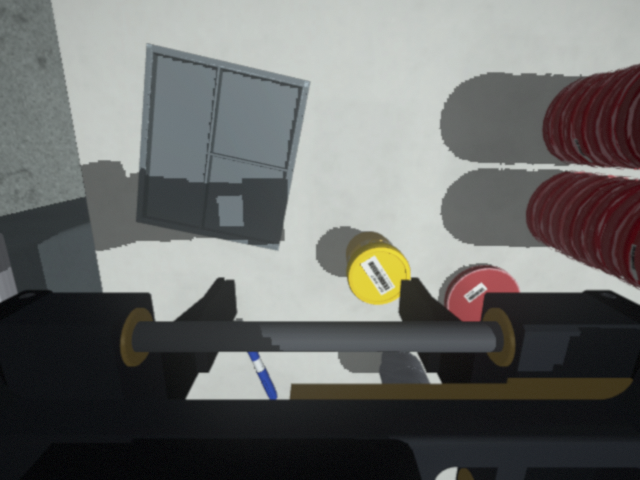

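The wrist view shows tray_three at (222,147), the small jar cap at (380,274), the dish at (484,293) and the pen at (262,375). I'll fix the angle sign in the helper and measure the cap by colour.

```bash
sed -i 's/np.arctan2(2\*q\[0\]\*q\[1\],q\[1\]\*\*2-q\[0\]\*\*2)/np.arctan2(q[1]**2-q[0]**2,2*q[0]*q[1])/' h.py
python3 - <<'E'
from h import *
p=vision.get_image("wrist")
hsv=cv2.cvtColor(p["frame"],cv2.COLOR_RGB2HSV)
m=cv2.inRange(hsv,(22,120,150),(32,255,255))
n,l,st,ce=cv2.connectedComponentsWithStats(m)
for i in range(1,n):
    if st[i,4]>300:
        c=max(cv2.findContours((l==i).astype(np.uint8),cv2.RETR_EXTERNAL,cv2.CHAIN_APPROX_NONE)[0],key=cv2.contourArea)
        P=np.array([onz(p,q,.077)[:2] for q in cv2.convexHull(c)[:,0]],np.float32)
        print(st[i],np.round(cv2.fitEllipse(P)[0],4),np.round(cv2.fitEllipse(P)[1],4))
circ(p,"tray_three",.014); circ(p,"dish_centre",.015)
for d in pinpoint("tray_three",p): print(d["score"],onz(p,d["at"],0))
P=[[150,44],[309,82],[280,248],[138,221]]
C=np.array([onz(p,q,.014)[:2] for q in P]); print(C,C.mean(0))
E
```

```text
[ 348  246   63   58 2064] [0.6135 0.1525] [0.0612 0.0622]
tray_three 0.68 at [217. 145.] rect@z [ 0.4429  0.2628  0.1857  0.1657 79.0392] touch edge False
dish_centre 0.77 at [473. 288.] rect@z [ 0.7468  0.1099  0.0827  0.0682 43.6719] touch edge False
0.69 [0.44031573 0.26169607 0.        ]
[[0.38317053 0.36729936]
 [0.54015298 0.33623324]
 [0.50864389 0.15892183]
 [0.34750833 0.18793466]] [0.44486893 0.26259727]
```

>>> move_arm --series '[{"gripper": 87,"tx": 0.3,"ty": -0.24,"tz": 0,"yaw": 0},{"gripper": 87,"tx": 0.615,"ty": -0.47,"tz": 0,"yaw": 0},{"gripper": 87,"tx": 0.615,"ty": -0.47,"tz": -0.4,"yaw": 0},{"gripper": 87,"tx": 0.615,"ty": -0.47,"tz": -0.8,"yaw": 0},{"gripper": 87,"tx": 0.615,"ty": -0.47,"tz": -0.8,"yaw": 0},{"gripper": 87,"tx": 0.615,"ty": -0.47,"tz": -0.8,"yaw": 0}]'

```text
time: 4.97
tool_pos: [0.6147, 0.1511, 0.1442]
tool_rot: [0.701, 0.714, 0.001, 0.001]
force: [0.0, -0.1, 0.2]
finger_gap: 1.001
gripper_force: 0.0
```

```bash
python3 - <<'E'
from h import *
where()
E
```

```text
t 4.97 tcp [0.6147 0.1511 0.1442] close dir 1.0 gap 87.1 gf 0.0 j [-0.58  0.34  0.37  1.61 -0.13  1.21 -0.17]
```

>>> move_arm --series '[{"gripper": 87,"tx": -0.01,"ty": 0.01,"tz": -0.45,"yaw": 0},{"gripper": 87,"tx": -0.01,"ty": 0.01,"tz": -0.8,"yaw": 0},{"gripper": 87,"tx": -0.01,"ty": 0.01,"tz": -0.92,"yaw": 0},{"gripper": 87,"tx": -0.01,"ty": 0.01,"tz": -0.92,"yaw": 0},{"gripper": 55,"tx": -0.01,"ty": 0.01,"tz": -0.92,"yaw": 0},{"gripper": 50,"tx": -0.01,"ty": 0.01,"tz": -0.92,"yaw": 0},{"gripper": 50,"tx": -0.01,"ty": 0.01,"tz": -0.92,"yaw": 0},{"gripper": 50,"tx": -0.01,"ty": 0.01,"tz": -0.92,"yaw": 0}]'

```text
time: 5.98
tool_pos: [0.6134, 0.152, 0.0514]
tool_rot: [0.701, 0.713, 0.001, 0.0]
force: [0.8, 0.4, 2.7]
finger_gap: 0.718
gripper_force: 30.0
```

>>> move_arm --series '[{"gripper": 50,"tx": 0,"ty": 0,"tz": 0.4,"yaw": 0},{"gripper": 50,"tx": 0,"ty": 0,"tz": 0.9,"yaw": 0},{"gripper": 50,"tx": -0.3,"ty": -0.3,"tz": 1,"yaw": 0},{"gripper": 50,"tx": -0.7,"ty": -0.65,"tz": 1,"yaw": 0.045},{"gripper": 50,"tx": -1,"ty": -1,"tz": 1,"yaw": 0.045}]'

```text
time: 6.6
tool_pos: [0.5111, 0.0508, 0.1504]
tool_rot: [0.675, 0.738, -0.0, -0.0]
force: [0.5, -0.9, -0.7]
finger_gap: 0.72
gripper_force: 30.0
```

>>> move_arm --series '[{"gripper": 50,"tx": -0.2,"ty": -0.5,"tz": 0,"yaw": 0},{"gripper": 50,"tx": -0.4,"ty": -1,"tz": 0,"yaw": 0}]'

```text
time: 6.85
tool_pos: [0.4717, -0.0494, 0.1506]
tool_rot: [0.675, 0.738, 0.0, 0.0]
force: [0.4, -0.8, 0.1]
finger_gap: 0.717
gripper_force: 30.0
```

>>> move_arm --series '[{"gripper": 50,"tx": 0,"ty": -0.5,"tz": 0,"yaw": 0},{"gripper": 50,"tx": 0,"ty": -1,"tz": 0,"yaw": 0}]'

```text
time: 7.1
tool_pos: [0.4723, -0.1495, 0.1508]
tool_rot: [0.675, 0.738, 0.001, 0.0]
force: [0.3, 0.3, -0.3]
finger_gap: 0.723
gripper_force: 30.0
```

>>> move_arm --series '[{"gripper": 50,"tx": 0,"ty": -0.4,"tz": 0,"yaw": 0},{"gripper": 50,"tx": 0,"ty": -0.8,"tz": 0,"yaw": 0},{"gripper": 50,"tx": 0,"ty": -0.8,"tz": 0,"yaw": 0},{"gripper": 50,"tx": 0,"ty": -0.8,"tz": 0,"yaw": 0}]'

```text
time: 7.6
tool_pos: [0.4726, -0.2274, 0.1502]
tool_rot: [0.675, 0.738, 0.0, -0.001]
force: [-0.1, 0.9, -0.0]
finger_gap: 0.721
gripper_force: 30.0
```

```bash
python3 - <<'E'
from h import *
where()
p=vision.get_image("wrist"); save(p,"w2")
circ(p,"tray_two",.014)
for d in pinpoint("tray_two",p): print(d["score"],onz(p,d["at"],0))
E
```

```text
t 7.6 tcp [ 0.4726 -0.2274  0.1502] close dir 5.1 gap 62.7 gf 29.999202294275165 j [-0.24  0.11  0.68  1.88 -0.08  1.18  0.56]
tray_two 0.84 at [306. 196.] rect@z [ 0.4656 -0.2141  0.0997  0.1124  5.0682] touch edge False
tray_two 0.24 at [569. 184.] rect@z [ 6.88700e-01 -1.67600e-01  8.32000e-02  6.73000e-02  8.59335e+01] touch edge False
```

View pics/w2.png

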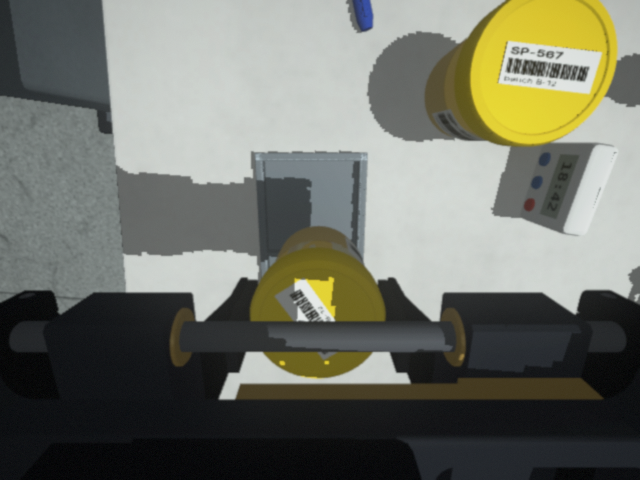

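The wrist view shows the held jar at (318,310). Behind it are tray_two's +y corners at about (256,152) and (367,154), and the timer at (555,188).

```bash
python3 - <<'E'
from h import *
p=vision.get_image("wrist")
a,b=[onz(p,q,.014)[:2] for q in [(256,152),(368,153)]]
m=(a+b)/2; ang=np.arctan2(*(b-a)[::-1]); oy=np.array([-np.sin(ang),np.cos(ang)])
print(a,b,np.hypot(*(b-a)),np.degrees(ang),"centre",m-oy*.0885)
circ(p,"timer_centre",.062)
E
```

```text
[ 0.41335956 -0.16089326] [ 0.50988041 -0.15296037] 0.09684629432937952 4.698488114852826 centre [ 0.46886922 -0.24512941]
timer_centre 0.61 at [568. 184.] rect@z [ 6.53200e-01 -1.64600e-01  6.88000e-02  5.67000e-02  8.67163e+01] touch edge False
```

>>> move_arm --series '[{"gripper": 50,"tx": 0,"ty": -0.35,"tz": 0,"yaw": 0},{"gripper": 50,"tx": 0,"ty": -0.65,"tz": 0,"yaw": 0},{"gripper": 50,"tx": 0,"ty": -0.65,"tz": -0.3,"yaw": 0},{"gripper": 50,"tx": 0,"ty": -0.65,"tz": -0.6,"yaw": 0},{"gripper": 50,"tx": 0,"ty": -0.65,"tz": -0.8,"yaw": 0},{"gripper": 50,"tx": 0,"ty": -0.65,"tz": -0.9,"yaw": 0},{"gripper": 50,"tx": 0,"ty": -0.65,"tz": -0.945,"yaw": 0},{"gripper": 50,"tx": 0,"ty": -0.65,"tz": -0.945,"yaw": 0}]'

```text
time: 8.85
tool_pos: [0.4732, -0.2933, 0.0566]
tool_rot: [0.675, 0.738, 0.0, 0.0]
force: [0.5, 0.1, 0.2]
finger_gap: 0.722
gripper_force: 30.0
```

>>> move_arm --series '[{"gripper": 50,"tx": 0,"ty": 0,"tz": -0.018,"yaw": 0},{"gripper": 50,"tx": 0,"ty": 0,"tz": -0.018,"yaw": 0},{"gripper": 87,"tx": 0,"ty": 0,"tz": -0.018,"yaw": 0},{"gripper": 87,"tx": 0,"ty": 0,"tz": -0.018,"yaw": 0},{"gripper": 87,"tx": 0,"ty": 0,"tz": -0.018,"yaw": 0},{"gripper": 87,"tx": 0,"ty": 0,"tz": 0.2,"yaw": 0},{"gripper": 87,"tx": 0,"ty": 0,"tz": 0.6,"yaw": 0},{"gripper": 87,"tx": 0,"ty": 0,"tz": 1,"yaw": 0},{"gripper": 87,"tx": 0,"ty": 0.3,"tz": 1,"yaw": 0}]'

```text
time: 9.98
tool_pos: [0.4742, -0.2666, 0.1598]
tool_rot: [0.677, 0.736, 0.001, 0.004]
force: [0.5, 0.7, -1.2]
finger_gap: 0.998
gripper_force: 0.0
```

>>> move_arm --series '[{"gripper": 87,"tx": 0.2,"ty": 0.5,"tz": 0.25,"yaw": 0.1},{"gripper": 87,"tx": 0.3,"ty": 1,"tz": 0.5,"yaw": 0.2}]'

```text
time: 10.22
tool_pos: [0.5032, -0.1618, 0.2068]
tool_rot: [0.549, 0.836, 0.0, 0.0]
force: [1.1, 1.1, 0.4]
finger_gap: 1.0
gripper_force: 0.0
```

>>> move_arm --series '[{"gripper": 87,"tx": 0.2,"ty": 0.5,"tz": 0,"yaw": 0.08},{"gripper": 87,"tx": 0.4,"ty": 1,"tz": 0,"yaw": 0.08},{"gripper": 87,"tx": 0.4,"ty": 1,"tz": 0,"yaw": 0.08},{"gripper": 87,"tx": 0.4,"ty": 1,"tz": 0,"yaw": 0.08}]'

```text
time: 10.72
tool_pos: [0.5426, -0.0639, 0.206]
tool_rot: [0.498, 0.867, -0.0, 0.0]
force: [-0.5, -0.7, 0.4]
finger_gap: 0.999
gripper_force: 0.0
```

```bash
python3 - <<'E'
from h import *
where()
p=vision.get_image("top"); circ(p,"cup_top_centre",.116); circ(p,"timer_centre",.062);circ(p,"jar_centre",.08)
p=vision.get_image("wrist"); save(p,"w3")
circ(p,"cup_top_centre",.116)
for l,z in [("cup_top_centre",.088),("cup_middle_centre",.058),("timer_centre",.031),("pen_centre",.0045)]:
  for d in pinpoint(l,p): print(l,d["score"],d["at"],onz(p,d["at"],z))
E
```

```text
t 10.72 tcp [ 0.5426 -0.0639  0.206 ] close dir 30.3 gap 87.0 gf 0.0 j [-0.42  0.11  0.53  1.75 -0.06  1.29  0.65]
timer_centre 0.73 at [408. 229.] rect@z [ 6.67900e-01 -1.62200e-01  7.52000e-02  2.83000e-02  8.41532e+01] touch edge False
jar_centre 0.88 at [455. 302.] rect@z [ 4.75200e-01 -2.87000e-01  7.39000e-02  6.18000e-02  6.46753e+01] touch edge False
jar_centre 0.67 at [393. 244.] rect@z [ 6.24300e-01 -1.14600e-01  3.79000e-02  1.15000e-02  6.45965e+01] touch edge False
jar_centre 0.61 at [409. 229.] rect@z [ 6.66400e-01 -1.59000e-01  7.42000e-02  2.72000e-02  8.65287e+01] touch edge False
cup_top_centre 0.75 at [483. 241.] rect@z [6.52700e-01 6.20000e-03 5.19000e-02 6.62000e-02 8.29232e+01] touch edge False
cup_top_centre 0.73 [470.8, 236.8] [0.6582039  0.00220062 0.088     ]
cup_middle_centre 0.74 [459.3, 226.8] [0.65920066 0.00445981 0.058     ]
timer_centre 0.9 [371.1, 349.6] [ 0.67333748 -0.16580226  0.031     ]
pen_centre 0.67 [459.7, 228.5] [0.68777215 0.00321727 0.0045    ]
pen_centre 0.59 [292.3, 129.4] [0.47397504 0.00138866 0.0045    ]
```

View pics/w3.png

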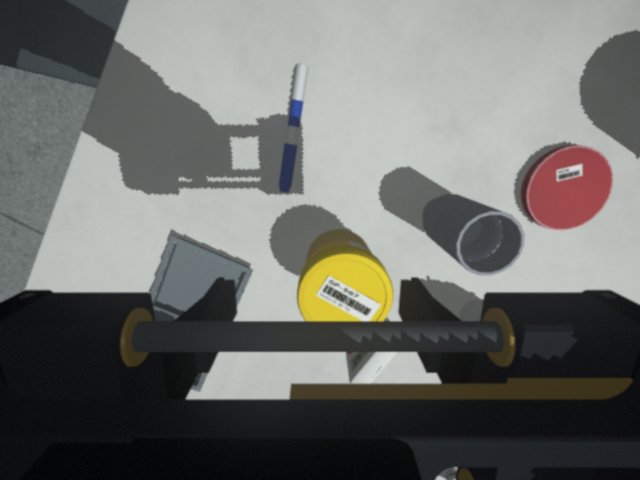

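The rim ellipse is centred at about (490,241), spanning columns 457–523 and rows 206–275. The pen is at (292,128) and the timer sits behind the big jar.

```bash
python3 - <<'E'
from h import *
p=vision.get_image("wrist")
for q in [(490,241),(457,240),(523,240),(490,206),(490,275)]: print(onz(p,q,.116))
print("pen ends",onz(p,(302,65),.006),onz(p,(286,191),.006))
E
```

```text
[0.65798581 0.00884492 0.116     ]
[ 0.63500591 -0.00359484  0.116     ]
[0.67992879 0.02258243 0.116     ]
[0.64036756 0.03088337 0.116     ]
[ 0.67618786 -0.01392381  0.116     ]
pen ends [0.45346279 0.05967781 0.006     ] [ 0.49904268 -0.05615332  0.006     ]
```

>>> move_arm --series '[{"gripper": 87,"tx": 0.5,"ty": 0.36,"tz": 0,"yaw": 0},{"gripper": 87,"tx": 1,"ty": 0.72,"tz": 0,"yaw": 0}]'

```text
time: 11.52
tool_pos: [0.6441, 0.0093, 0.2068]
tool_rot: [0.498, 0.867, 0.001, 0.0]
force: [0.5, -0.8, 0.6]
finger_gap: 0.997
gripper_force: 0.0
```

>>> move_arm --series '[{"gripper": 87,"tx": 0.15,"ty": 0,"tz": 0,"yaw": 0},{"gripper": 87,"tx": 0.15,"ty": 0,"tz": -0.35,"yaw": 0},{"gripper": 87,"tx": 0.15,"ty": 0,"tz": -0.7,"yaw": 0},{"gripper": 87,"tx": 0.15,"ty": 0,"tz": -0.7,"yaw": 0},{"gripper": 87,"tx": 0.15,"ty": 0,"tz": -0.7,"yaw": 0}]'

```text
time: 12.15
tool_pos: [0.6586, 0.0088, 0.1375]
tool_rot: [0.498, 0.867, 0.0, 0.001]
force: [0.6, 0.6, 0.9]
finger_gap: 0.995
gripper_force: 0.0
```

>>> move_arm --series '[{"gripper": 87,"tx": -0.01,"ty": -0.01,"tz": -0.25,"yaw": 0},{"gripper": 87,"tx": -0.01,"ty": -0.01,"tz": -0.455,"yaw": 0},{"gripper": 87,"tx": -0.01,"ty": -0.01,"tz": -0.455,"yaw": 0},{"gripper": 87,"tx": -0.01,"ty": -0.01,"tz": -0.455,"yaw": 0},{"gripper": 45,"tx": -0.01,"ty": -0.01,"tz": -0.455,"yaw": 0},{"gripper": 45,"tx": -0.01,"ty": -0.01,"tz": -0.455,"yaw": 0},{"gripper": 45,"tx": -0.01,"ty": -0.01,"tz": -0.455,"yaw": 0},{"gripper": 45,"tx": -0.01,"ty": -0.01,"tz": -0.455,"yaw": 0},{"gripper": 45,"tx": -0.01,"ty": -0.01,"tz": -0.455,"yaw": 0}]'

```text
time: 13.28
tool_pos: [0.6569, 0.0079, 0.0907]
tool_rot: [0.498, 0.867, 0.0, 0.0]
force: [0.3, -0.4, 0.2]
finger_gap: 0.607
gripper_force: 29.7
```

>>> move_arm --series '[{"gripper": 45,"tx": 0,"ty": 0,"tz": 0.08,"yaw": 0},{"gripper": 45,"tx": 0,"ty": 0,"tz": 0.18,"yaw": 0},{"gripper": 45,"tx": 0,"ty": 0,"tz": 0.3,"yaw": 0},{"gripper": 45,"tx": 0,"ty": 0,"tz": 0.5,"yaw": 0},{"gripper": 45,"tx": 0,"ty": 0,"tz": 0.8,"yaw": 0},{"gripper": 45,"tx": 0,"ty": 0,"tz": 1,"yaw": 0},{"gripper": 45,"tx": 0,"ty": 0,"tz": 1,"yaw": 0}]'

```text
time: 14.15
tool_pos: [0.6581, 0.0077, 0.1932]
tool_rot: [0.498, 0.867, 0.001, 0.002]
force: [-0.7, 0.8, -1.1]
finger_gap: 0.609
gripper_force: 29.7
```

```bash
python3 - <<'E'
from h import *
where()
p=vision.get_image("scene"); a=p["frame"][150:350,250:490,::-1]
cv2.imwrite("pics/s3.png",cv2.resize(a,None,fx=2.5,fy=2.5))
E
```

```text
t 14.15 tcp [0.6581 0.0077 0.1932] close dir 30.3 gap 53.0 gf 29.703328889154363 j [-0.43  0.37  0.5   1.49 -0.18  1.32  0.61]
```

View pics/s3.png

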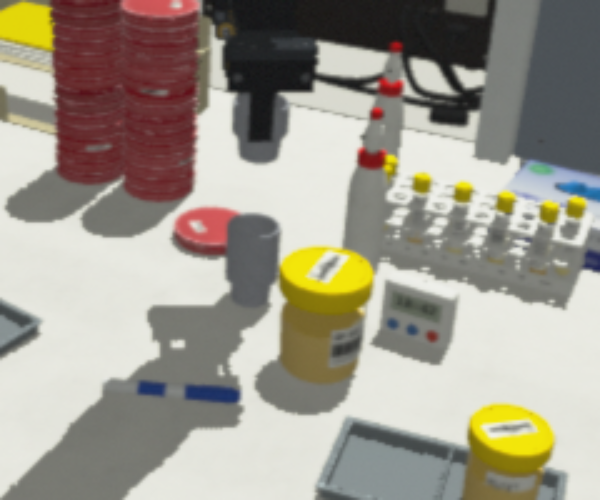

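The crop shows one cup held at (260,125), two cups still on the stack at (252,260), and the jar upright in tray_two.

>>> move_arm --series '[{"gripper": 45,"tx": -0.4,"ty": -0.4,"tz": 0,"yaw": -0.09},{"gripper": 45,"tx": -0.8,"ty": -0.8,"tz": 0,"yaw": -0.18},{"gripper": 45,"tx": -1,"ty": -1,"tz": 0,"yaw": -0.27}]'

```text
time: 14.58
tool_pos: [0.5537, -0.0951, 0.1891]
tool_rot: [0.672, 0.74, -0.001, -0.001]
force: [0.0, 0.7, -0.6]
finger_gap: 0.609
gripper_force: 29.7
```

>>> move_arm --series '[{"gripper": 45,"tx": -0.4,"ty": -0.4,"tz": 0,"yaw": 0},{"gripper": 45,"tx": -0.8,"ty": -0.8,"tz": 0,"yaw": 0},{"gripper": 45,"tx": -0.94,"ty": -1,"tz": -0.4,"yaw": 0},{"gripper": 45,"tx": -0.94,"ty": -1,"tz": -0.8,"yaw": 0},{"gripper": 45,"tx": -0.94,"ty": -1,"tz": -1,"yaw": 0},{"gripper": 45,"tx": -0.94,"ty": -1,"tz": -1,"yaw": 0}]'

```text
time: 15.32
tool_pos: [0.4604, -0.1916, 0.0882]
tool_rot: [0.669, 0.743, -0.002, -0.002]
force: [-0.6, 0.4, -0.7]
finger_gap: 0.609
gripper_force: 29.7
```

```bash
python3 - <<'E'
from h import *
where()
E
```

```text
t 15.32 tcp [ 0.4604 -0.1916  0.0882] close dir 6.0 gap 52.9 gf 29.703068430244457 j [-0.32  0.13  0.7   2.   -0.1   1.05  0.54]
```

>>> move_arm --series '[{"gripper": 45,"tx": 0.04,"ty": -0.145,"tz": 0,"yaw": 0},{"gripper": 45,"tx": 0.04,"ty": -0.145,"tz": -0.25,"yaw": 0},{"gripper": 45,"tx": 0.04,"ty": -0.145,"tz": -0.4,"yaw": 0},{"gripper": 45,"tx": 0.04,"ty": -0.145,"tz": -0.5,"yaw": 0},{"gripper": 45,"tx": 0.04,"ty": -0.145,"tz": -0.54,"yaw": 0},{"gripper": 45,"tx": 0.04,"ty": -0.145,"tz": -0.54,"yaw": 0}]'

```text
time: 16.08
tool_pos: [0.4669, -0.2067, 0.0367]
tool_rot: [0.669, 0.743, 0.0, 0.0]
force: [0.6, -0.5, -0.9]
finger_gap: 0.603
gripper_force: 29.7
```

>>> move_arm --series '[{"gripper": 45,"tx": 0,"ty": 0,"tz": -0.025,"yaw": 0},{"gripper": 45,"tx": 0,"ty": 0,"tz": -0.025,"yaw": 0},{"gripper": 87,"tx": 0,"ty": 0,"tz": -0.025,"yaw": 0},{"gripper": 87,"tx": 0,"ty": 0,"tz": -0.025,"yaw": 0},{"gripper": 87,"tx": 0,"ty": 0,"tz": -0.025,"yaw": 0},{"gripper": 87,"tx": 0,"ty": 0,"tz": 0.2,"yaw": 0},{"gripper": 87,"tx": 0,"ty": 0,"tz": 0.6,"yaw": 0},{"gripper": 87,"tx": 0,"ty": 0,"tz": 1,"yaw": 0}]'

```text
time: 17.08
tool_pos: [0.4665, -0.2067, 0.1376]
tool_rot: [0.669, 0.743, -0.0, -0.0]
force: [0.3, -0.5, 1.0]
finger_gap: 0.996
gripper_force: 0.0
```

>>> move_arm --series '[{"gripper": 87,"tx": 0.5,"ty": 0,"tz": 0.4,"yaw": -0.1},{"gripper": 87,"tx": 1,"ty": -0.3,"tz": 0.8,"yaw": -0.1},{"gripper": 87,"tx": 1,"ty": -0.3,"tz": 0.8,"yaw": -0.1},{"gripper": 87,"tx": 1,"ty": -0.3,"tz": 0.8,"yaw": -0.1}]'

```text
time: 17.58
tool_pos: [0.5662, -0.2371, 0.2159]
tool_rot: [0.726, 0.688, -0.001, -0.0]
force: [-0.2, 0.7, -1.3]
finger_gap: 1.0
gripper_force: 0.0
```

```bash
python3 - <<'E'
from h import *
where()
p=vision.get_image("wrist"); save(p,"w4")
circ(p,"timer_centre",.062)
for l,z in [("timer_centre",.031)]:
  for d in pinpoint(l,p): print(l,d["score"],d["at"],onz(p,d["at"],z))
E
```

```text
t 17.57 tcp [ 0.5662 -0.2371  0.2159] close dir -3.1 gap 87.0 gf 0.0 j [-0.25  0.3   0.75  1.58 -0.2   1.35  0.46]
timer_centre 0.81 at [425. 141.] rect@z [ 6.64100e-01 -1.65300e-01  6.80000e-02  3.52000e-02  8.64921e+01] touch edge False
timer_centre 0.83 [419.9, 145.3] [ 0.67159556 -0.16695703  0.031     ]
timer_centre 0.42 [235.0, 278.0] [ 0.46943667 -0.29929537  0.031     ]
```

View pics/w4.png

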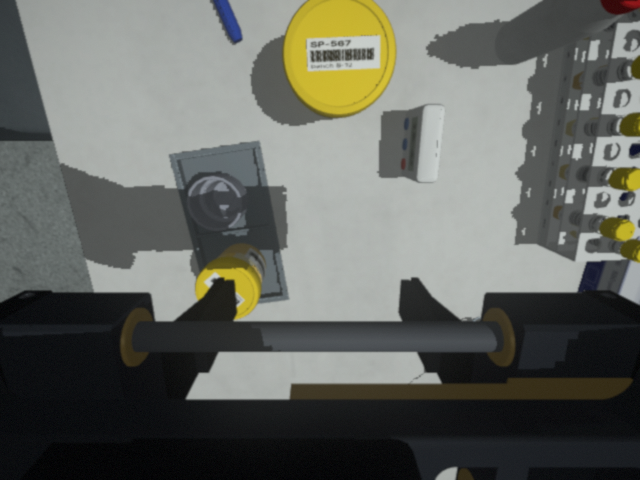

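The wrist view shows the cup at (217,203) and the jar at (230,282) standing in tray_two. The timer's top face runs (423,104), (443,105), (439,182), (417,181).

```bash
python3 - <<'E'
from h import *
p=vision.get_image("wrist")
C=np.array([onz(p,q,.062)[:2] for q in [(423,104),(443,105),(439,182),(417,181)]]); print(C,C.mean(0),[np.degrees(np.arctan2(*(C[i]-C[j])[::-1])) for i,j in [(0,3),(1,2)]])
C=np.array([onz(p,q,.062)[:2] for q in [(443,105),(439,182)]]);print(C)
E
```

```text
[[ 0.66274908 -0.12991234]
 [ 0.68030809 -0.13167453]
 [ 0.68015311 -0.19877192]
 [ 0.65958904 -0.19675035]] [ 0.67069983 -0.16427728] [np.float64(87.29312231691189), np.float64(89.86766048870375)]
[[ 0.68030809 -0.13167453]
 [ 0.68015311 -0.19877192]]
```

>>> move_arm --series '[{"gripper": 87,"tx": 0.5,"ty": 0.3,"tz": 0,"yaw": 0.005},{"gripper": 87,"tx": 1,"ty": 0.6,"tz": 0,"yaw": 0.005},{"gripper": 87,"tx": 1,"ty": 0.6,"tz": -0.4,"yaw": 0.005},{"gripper": 87,"tx": 1,"ty": 0.6,"tz": -0.8,"yaw": 0.005},{"gripper": 87,"tx": 1,"ty": 0.6,"tz": -1,"yaw": 0.005},{"gripper": 87,"tx": 1,"ty": 0.6,"tz": -1,"yaw": 0.005},{"gripper": 87,"tx": 1,"ty": 0.6,"tz": -1,"yaw": 0.005}]'

```text
time: 18.65
tool_pos: [0.6676, -0.1771, 0.1185]
tool_rot: [0.723, 0.691, 0.001, 0.001]
force: [-0.4, -0.3, 0.4]
finger_gap: 1.002
gripper_force: 0.0
```

>>> move_arm --series '[{"gripper": 87,"tx": 0.02,"ty": 0,"tz": -0.4,"yaw": 0},{"gripper": 87,"tx": 0.02,"ty": 0,"tz": -0.75,"yaw": 0},{"gripper": 87,"tx": 0.02,"ty": 0,"tz": -0.86,"yaw": 0},{"gripper": 87,"tx": 0.02,"ty": 0,"tz": -0.86,"yaw": 0},{"gripper": 50,"tx": 0.02,"ty": 0,"tz": -0.86,"yaw": 0},{"gripper": 15,"tx": 0.02,"ty": 0,"tz": -0.86,"yaw": 0},{"gripper": 15,"tx": 0.02,"ty": 0,"tz": -0.86,"yaw": 0},{"gripper": 15,"tx": 0.02,"ty": 0,"tz": -0.86,"yaw": 0},{"gripper": 15,"tx": 0.02,"ty": 0,"tz": -0.86,"yaw": 0},{"gripper": 15,"tx": 0.02,"ty": 0,"tz": -0.86,"yaw": 0}]'

```text
time: 19.9
tool_pos: [0.6697, -0.1777, 0.0336]
tool_rot: [0.723, 0.691, 0.001, 0.001]
force: [-2.8, 0.0, 7.0]
finger_gap: 0.402
gripper_force: 0.0
```

>>> move_arm --series '[{"gripper": 15,"tx": 0,"ty": 0,"tz": 0,"yaw": 0},{"gripper": 15,"tx": 0,"ty": 0,"tz": 0,"yaw": 0},{"gripper": 15,"tx": 0,"ty": 0,"tz": 0,"yaw": 0}]'

```text
time: 20.27
tool_pos: [0.6697, -0.1777, 0.0336]
tool_rot: [0.723, 0.691, 0.001, 0.001]
force: [-2.8, -0.5, 6.7]
finger_gap: 0.249
gripper_force: 30.0
```

>>> move_arm --series '[{"gripper": 15,"tx": 0,"ty": 0,"tz": 0.1,"yaw": 0},{"gripper": 15,"tx": 0,"ty": 0,"tz": 0.3,"yaw": 0},{"gripper": 15,"tx": 0,"ty": 0,"tz": 0.7,"yaw": 0},{"gripper": 15,"tx": 0,"ty": 0,"tz": 1,"yaw": 0},{"gripper": 15,"tx": 0,"ty": 0,"tz": 1,"yaw": 0}]'

```text
time: 20.9
tool_pos: [0.6712, -0.1776, 0.1353]
tool_rot: [0.723, 0.691, 0.002, 0.003]
force: [-0.6, -0.4, 0.3]
finger_gap: 0.247
gripper_force: 30.0
```

```bash
python3 - <<'E'
from h import *
where()
p=vision.get_image("scene"); a=p["frame"][180:380,250:490,::-1]
cv2.imwrite("pics/s5.png",cv2.resize(a,None,fx=2.5,fy=2.5))
E
```

```text
t 20.9 tcp [ 0.6712 -0.1776  0.1353] close dir -2.6 gap 21.5 gf 29.99990571755916 j [-0.26  0.52  0.67  1.47 -0.33  1.26  0.4 ]
```

View pics/s5.png

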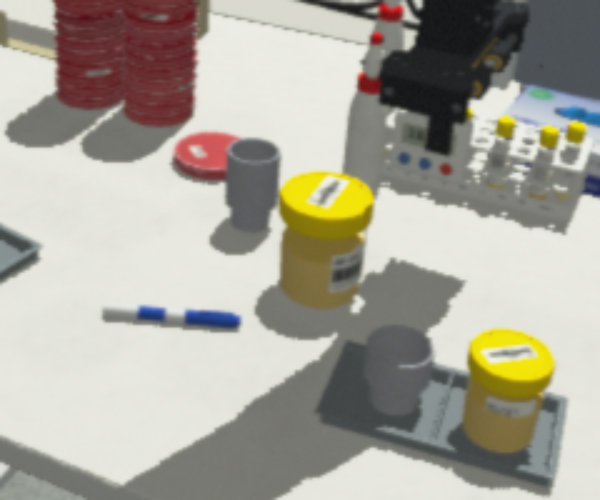

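The timer is held upright at (428,148). The big jar has not moved, two cups remain on the stack, and tray_two has its cup and jar.

>>> move_arm --series '[{"gripper": 15,"tx": -0.2,"ty": 0,"tz": 0.5,"yaw": 0},{"gripper": 15,"tx": -0.6,"ty": 0.4,"tz": 0.9,"yaw": -0.045},{"gripper": 15,"tx": -1,"ty": 0.95,"tz": 0.9,"yaw": -0.089}]'

```text
time: 21.32
tool_pos: [0.5755, -0.0919, 0.2219]
tool_rot: [0.771, 0.637, 0.001, 0.002]
force: [0.9, 3.2, 0.8]
finger_gap: 0.25
gripper_force: 30.0
```

>>> move_arm --series '[{"gripper": 15,"tx": -0.3,"ty": 0.5,"tz": 0,"yaw": 0},{"gripper": 15,"tx": -0.6,"ty": 1,"tz": 0,"yaw": 0}]'

```text
time: 21.58
tool_pos: [0.5136, 0.0113, 0.2191]
tool_rot: [0.769, 0.639, -0.0, -0.0]
force: [0.2, 1.4, 0.1]
finger_gap: 0.252
gripper_force: 30.0
```

>>> move_arm --series '[{"gripper": 15,"tx": -0.15,"ty": 0.5,"tz": 0,"yaw": 0},{"gripper": 15,"tx": -0.3,"ty": 1,"tz": 0,"yaw": 0}]'

```text
time: 21.82
tool_pos: [0.4839, 0.1111, 0.2193]
tool_rot: [0.769, 0.639, -0.0, -0.0]
force: [0.6, 0.6, -0.9]
finger_gap: 0.253
gripper_force: 30.0
```

>>> move_arm --series '[{"gripper": 15,"tx": 0,"ty": 0.5,"tz": 0,"yaw": 0},{"gripper": 15,"tx": 0,"ty": 1,"tz": 0,"yaw": 0}]'

```text
time: 22.08
tool_pos: [0.4844, 0.2109, 0.2192]
tool_rot: [0.769, 0.639, -0.001, -0.0]
force: [0.9, 0.6, 0.2]
finger_gap: 0.247
gripper_force: 30.0
```

>>> move_arm --series '[{"gripper": 15,"tx": 0,"ty": 0.4,"tz": 0,"yaw": 0},{"gripper": 15,"tx": 0,"ty": 0.7,"tz": -0.3,"yaw": 0},{"gripper": 15,"tx": 0,"ty": 0.7,"tz": -0.7,"yaw": 0},{"gripper": 15,"tx": 0,"ty": 0.7,"tz": -1,"yaw": 0},{"gripper": 15,"tx": 0,"ty": 0.7,"tz": -1,"yaw": 0},{"gripper": 15,"tx": 0,"ty": 0.7,"tz": -1,"yaw": 0}]'

```text
time: 22.82
tool_pos: [0.4859, 0.2796, 0.1208]
tool_rot: [0.769, 0.639, 0.0, 0.0]
force: [-0.1, 0.6, -0.1]
finger_gap: 0.252
gripper_force: 30.0
```

```bash
python3 - <<'E'
from h import *
where()
E
```

```text
t 22.82 tcp [0.4859 0.2796 0.1208] close dir -10.6 gap 21.9 gf 29.999784221872687 j [-0.95  0.21  0.43  1.82 -0.1   1.13 -0.67]
```

>>> move_arm --series '[{"gripper": 15,"tx": -0.04,"ty": 0.08,"tz": -0.2,"yaw": 0},{"gripper": 15,"tx": -0.04,"ty": 0.08,"tz": -0.5,"yaw": 0},{"gripper": 15,"tx": -0.04,"ty": 0.08,"tz": -0.5,"yaw": 0}]'

```text
time: 23.2
tool_pos: [0.4807, 0.287, 0.0696]
tool_rot: [0.769, 0.639, -0.001, -0.0]
force: [-0.1, -0.3, -0.1]
finger_gap: 0.252
gripper_force: 30.0
```

```bash
python3 - <<'E'
from h import *
where()
p=vision.get_image("scene"); a=p["frame"][200:330,140:310,::-1]
cv2.imwrite("pics/s6.png",cv2.resize(a,None,fx=4,fy=4,interpolation=cv2.INTER_CUBIC))
p=vision.get_image("wrist"); a=p["frame"][:,:,::-1]; cv2.imwrite("pics/w6.png",a)
E
```

```text
t 23.2 tcp [0.4807 0.287  0.0696] close dir -10.6 gap 21.9 gf 29.999844864942133 j [-0.95  0.27  0.42  1.86 -0.13  1.03 -0.67]
```

View pics/w6.png

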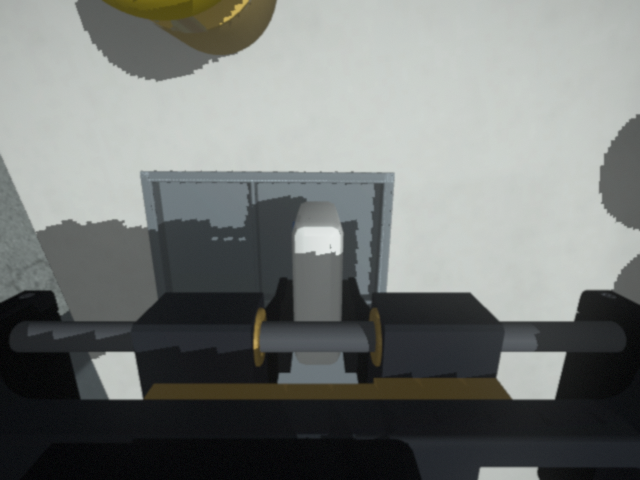

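The held timer's end face shows its bottom edge at about (318,203). The tray's +y rim spans rows 172–184, from column 143 to 393.

```bash
python3 - <<'E'
from h import *
p=vision.get_image("wrist")
a=np.radians(-10.6); R=np.array([[np.cos(a),-np.sin(a)],[np.sin(a),np.cos(a)]])
loc=lambda q,z:(R.T@(onz(p,q,z)[:2]-[.443,.2625])).round(4)
print("timer end bot",loc((318,203),.036),"top",loc((318,228),.098))
print("corners",loc((142,172),.014),loc((394,173),.014),"dividing wall top",loc((254,184),.014))
E
```

```text
timer end bot [0.034  0.0762] top [0.0338 0.0765]
corners [-0.0798  0.0927] [0.0834 0.092 ] dividing wall top [-0.0078  0.0849]
```

>>> move_arm --series '[{"gripper": 15,"tx": 0.02,"ty": 0.03,"tz": 0,"yaw": 0},{"gripper": 15,"tx": 0.02,"ty": 0.03,"tz": -0.15,"yaw": 0},{"gripper": 15,"tx": 0.02,"ty": 0.03,"tz": -0.25,"yaw": 0},{"gripper": 15,"tx": 0.02,"ty": 0.03,"tz": -0.3,"yaw": 0},{"gripper": 15,"tx": 0.02,"ty": 0.03,"tz": -0.325,"yaw": 0},{"gripper": 15,"tx": 0.02,"ty": 0.03,"tz": -0.325,"yaw": 0}]'

```text
time: 24.1
tool_pos: [0.4834, 0.2904, 0.0374]
tool_rot: [0.769, 0.639, -0.0, 0.0]
force: [-0.2, 0.4, -0.8]
finger_gap: 0.248
gripper_force: 30.0
```

>>> move_arm --series '[{"gripper": 15,"tx": 0,"ty": 0,"tz": -0.006,"yaw": 0},{"gripper": 60,"tx": 0,"ty": 0,"tz": -0.006,"yaw": 0},{"gripper": 60,"tx": 0,"ty": 0,"tz": -0.006,"yaw": 0},{"gripper": 60,"tx": 0,"ty": 0,"tz": -0.006,"yaw": 0},{"gripper": 60,"tx": 0,"ty": 0,"tz": 0.3,"yaw": 0},{"gripper": 87,"tx": 0,"ty": 0,"tz": 0.7,"yaw": 0},{"gripper": 87,"tx": 0,"ty": 0,"tz": 1,"yaw": 0},{"gripper": 87,"tx": 0.5,"ty": -0.5,"tz": 1,"yaw": 0.1},{"gripper": 87,"tx": 1,"ty": -1,"tz": 1,"yaw": 0.2}]'

```text
time: 25.22
tool_pos: [0.5717, 0.2037, 0.1385]
tool_rot: [0.657, 0.754, 0.001, 0.0]
force: [-0.1, 0.1, 0.3]
finger_gap: 0.98
gripper_force: 0.0
```

>>> move_arm --series '[{"gripper": 87,"tx": 0.25,"ty": -0.5,"tz": 0.3,"yaw": 0.11},{"gripper": 87,"tx": 0.4,"ty": -1,"tz": 0.3,"yaw": 0.22},{"gripper": 87,"tx": 0.4,"ty": -1,"tz": 0.3,"yaw": 0.25},{"gripper": 87,"tx": 0.4,"ty": -1,"tz": 0.3,"yaw": 0.25}]'

```text
time: 25.72
tool_pos: [0.6107, 0.1027, 0.1675]
tool_rot: [0.502, 0.865, 0.0, -0.0]
force: [-0.1, 0.1, 0.3]
finger_gap: 0.996
gripper_force: 0.0
```

```bash
python3 - <<'E'
from h import *
where()
p=vision.get_image("top"); circ(p,"cup_top_centre",.086); circ(p,"timer_centre",.065)
p=vision.get_image("wrist"); circ(p,"cup_top_centre",.086)
for l,z in [("cup_top_centre",.058)]:
  for d in pinpoint(l,p): print(l,d["score"],d["at"],onz(p,d["at"],z))
E
```

```text
t 25.73 tcp [0.6107 0.1027 0.1675] close dir 29.7 gap 86.7 gf 0.0 j [-0.59  0.3   0.46  1.62 -0.14  1.25  0.42]
cup_top_centre 0.7 at [263. 307.] rect@z [ 0.4469  0.2542  0.1783  0.1563 77.8044] touch edge False
cup_top_centre 0.29 at [454. 300.] rect@z [ 0.4728 -0.2835  0.0557  0.073   1.2237] touch edge False
timer_centre 0.53 at [249. 293.] rect@z [4.84500e-01 2.97400e-01 7.33000e-02 2.64000e-02 8.12809e+01] touch edge False
timer_centre 0.16 at [435. 298.] rect@z [ 0.4699 -0.2379  0.0943  0.1786  5.2573] touch edge False
```

>>> move_arm --series '[{"gripper": 87,"tx": 0.23,"ty": -0.47,"tz": 0,"yaw": 0},{"gripper": 87,"tx": 0.46,"ty": -0.945,"tz": 0,"yaw": 0},{"gripper": 87,"tx": 0.46,"ty": -0.945,"tz": -0.3,"yaw": 0},{"gripper": 87,"tx": 0.46,"ty": -0.945,"tz": -0.6,"yaw": 0},{"gripper": 87,"tx": 0.46,"ty": -0.945,"tz": -0.6,"yaw": 0},{"gripper": 87,"tx": 0.46,"ty": -0.945,"tz": -0.6,"yaw": 0}]'

```text
time: 26.78
tool_pos: [0.6574, 0.0092, 0.1087]
tool_rot: [0.501, 0.866, 0.0, 0.001]
force: [-0.0, -0.6, -0.1]
finger_gap: 1.002
gripper_force: 0.0
```

>>> move_arm --series '[{"gripper": 87,"tx": 0,"ty": -0.01,"tz": -0.25,"yaw": 0},{"gripper": 87,"tx": 0,"ty": -0.01,"tz": -0.47,"yaw": 0},{"gripper": 87,"tx": 0,"ty": -0.01,"tz": -0.47,"yaw": 0},{"gripper": 87,"tx": 0,"ty": -0.01,"tz": -0.47,"yaw": 0},{"gripper": 45,"tx": 0,"ty": -0.01,"tz": -0.47,"yaw": 0},{"gripper": 45,"tx": 0,"ty": -0.01,"tz": -0.47,"yaw": 0},{"gripper": 45,"tx": 0,"ty": -0.01,"tz": -0.47,"yaw": 0},{"gripper": 45,"tx": 0,"ty": -0.01,"tz": -0.47,"yaw": 0},{"gripper": 45,"tx": 0,"ty": -0.01,"tz": -0.47,"yaw": 0}]'

```text
time: 27.9
tool_pos: [0.6568, 0.0077, 0.0606]
tool_rot: [0.501, 0.865, 0.0, 0.0]
force: [1.8, 0.8, 1.2]
finger_gap: 0.61
gripper_force: 29.7
```

>>> move_arm --series '[{"gripper": 45,"tx": 0,"ty": 0,"tz": 0.08,"yaw": 0},{"gripper": 45,"tx": 0,"ty": 0,"tz": 0.18,"yaw": 0},{"gripper": 45,"tx": 0,"ty": 0,"tz": 0.3,"yaw": 0},{"gripper": 45,"tx": 0,"ty": 0,"tz": 0.5,"yaw": 0},{"gripper": 45,"tx": 0,"ty": 0,"tz": 0.8,"yaw": 0},{"gripper": 45,"tx": -0.3,"ty": 0.3,"tz": 1,"yaw": -0.1},{"gripper": 45,"tx": -0.65,"ty": 0.65,"tz": 1,"yaw": -0.2},{"gripper": 45,"tx": -1,"ty": 1,"tz": 1,"yaw": -0.3}]'

```text
time: 28.9
tool_pos: [0.5563, 0.1086, 0.1622]
tool_rot: [0.691, 0.722, 0.001, 0.0]
force: [0.8, 0.6, -0.5]
finger_gap: 0.61
gripper_force: 29.7
```

>>> move_arm --series '[{"gripper": 45,"tx": -0.45,"ty": 0.5,"tz": 0,"yaw": -0.1},{"gripper": 45,"tx": -0.85,"ty": 1,"tz": 0,"yaw": -0.148},{"gripper": 45,"tx": -0.85,"ty": 1,"tz": -0.3,"yaw": -0.148},{"gripper": 45,"tx": -0.85,"ty": 1,"tz": -0.6,"yaw": -0.148},{"gripper": 45,"tx": -0.85,"ty": 1,"tz": -0.6,"yaw": -0.148},{"gripper": 45,"tx": -0.85,"ty": 1,"tz": -0.6,"yaw": -0.148}]'

```text
time: 29.65
tool_pos: [0.4729, 0.2078, 0.1022]
tool_rot: [0.769, 0.639, 0.001, 0.0]
force: [0.0, -0.8, -0.3]
finger_gap: 0.607
gripper_force: 29.7
```

```bash
python3 - <<'E'
from h import *
where()
p=vision.get_image("wrist"); save(p,"w7")
E
```

```text
t 29.65 tcp [0.4729 0.2078 0.1022] close dir -10.5 gap 52.8 gf 29.718731427601597 j [-0.9   0.14  0.47  1.94 -0.07  1.08 -0.59]
```

View pics/w7.png

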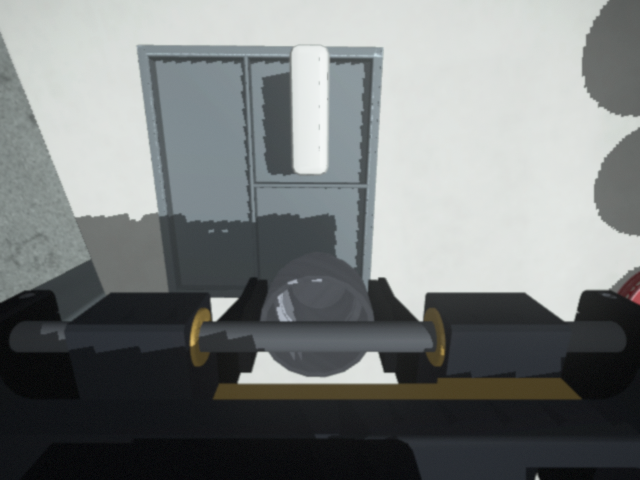

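The timer stands in the +y square bay, columns 292–328 and rows 45–174. The wall between the square bays is at row 185, and the held cup is at (318,310).

```bash
python3 - <<'E'
from h import *
p=vision.get_image("wrist")
a=np.radians(-10.6); R=np.array([[np.cos(a),-np.sin(a)],[np.sin(a),np.cos(a)]])
loc=lambda q,z:(R.T@(onz(p,q,z)[:2]-[.443,.2625])).round(4)
print("div wall",loc((310,185),.014),"corners",loc((137,45),.014),loc((382,48),.014),"lower edge",loc((200,294),.014),"long wall",loc((248,120),.014), "right",loc((372,180),.014))
print("timer top",[loc(q,.065) for q in [(292,45),(328,46),(328,174),(292,174)]])
print("bay- world",R@[.0335+.001,-.0435+.0015]+[.443,.2625])
E
```

```text
div wall [0.0337 0.0003] corners [-0.0811  0.0929] [0.0823 0.0913] lower edge [-0.0571 -0.0887] long wall [-0.0099  0.0459] right [0.0798 0.004 ]
timer top [array([0.0255, 0.0804]), array([0.0446, 0.0799]), array([0.0453, 0.0129]), array([0.0241, 0.0129])]
bay- world [0.46918531 0.21487039]
```

Tray pose is confirmed. Target is (0.469, 0.2145), and the cup's release TCP height is about 0.034.

>>> move_arm --series '[{"gripper": 45,"tx": -0.04,"ty": 0.06,"tz": 0,"yaw": 0},{"gripper": 45,"tx": -0.04,"ty": 0.06,"tz": -0.3,"yaw": 0},{"gripper": 45,"tx": -0.04,"ty": 0.06,"tz": -0.5,"yaw": 0},{"gripper": 45,"tx": -0.04,"ty": 0.06,"tz": -0.62,"yaw": 0},{"gripper": 45,"tx": -0.04,"ty": 0.06,"tz": -0.67,"yaw": 0},{"gripper": 45,"tx": -0.04,"ty": 0.06,"tz": -0.67,"yaw": 0}]'

```text
time: 30.5
tool_pos: [0.4682, 0.2141, 0.034]
tool_rot: [0.769, 0.64, 0.0, 0.0]
force: [0.1, -0.1, -1.0]
finger_gap: 0.606
gripper_force: 29.7
```

>>> move_arm --series '[{"gripper": 45,"tx": 0,"ty": 0,"tz": -0.004,"yaw": 0},{"gripper": 87,"tx": 0,"ty": 0,"tz": -0.004,"yaw": 0},{"gripper": 87,"tx": 0,"ty": 0,"tz": -0.004,"yaw": 0},{"gripper": 87,"tx": 0,"ty": 0,"tz": -0.004,"yaw": 0},{"gripper": 87,"tx": 0,"ty": 0,"tz": 0.3,"yaw": 0},{"gripper": 87,"tx": 0,"ty": 0,"tz": 0.7,"yaw": 0},{"gripper": 40,"tx": 0,"ty": 0,"tz": 1,"yaw": 0},{"gripper": 40,"tx": 0,"ty": -0.5,"tz": 1,"yaw": 0.1},{"gripper": 40,"tx": 0,"ty": -1,"tz": 1,"yaw": 0.2}]'

```text
time: 31.62
tool_pos: [0.468, 0.113, 0.1341]
tool_rot: [0.657, 0.754, 0.001, 0.0]
force: [0.8, -0.3, -0.1]
finger_gap: 0.746
gripper_force: 0.0
```

>>> move_arm --series '[{"gripper": 40,"tx": 0.07,"ty": -0.5,"tz": 0,"yaw": 0.1},{"gripper": 40,"tx": 0.07,"ty": -1,"tz": 0,"yaw": 0.15},{"gripper": 40,"tx": 0.07,"ty": -1,"tz": -0.3,"yaw": 0.15},{"gripper": 40,"tx": 0.07,"ty": -1,"tz": -0.6,"yaw": 0.15},{"gripper": 40,"tx": 0.07,"ty": -1,"tz": -0.6,"yaw": 0.15},{"gripper": 40,"tx": 0.07,"ty": -1,"tz": -0.6,"yaw": 0.15}]'

```text
time: 32.38
tool_pos: [0.4754, 0.0138, 0.0745]
tool_rot: [0.566, 0.824, 0.0, 0.001]
force: [0.3, 0.2, 0.6]
finger_gap: 0.464
gripper_force: 0.0
```

```bash
python3 - <<'E'
from h import *
where()
p=vision.get_image("wrist"); save(p,"w8"); circ(p,"pen_centre",.007)
p=vision.get_image("top"); circ(p,"pen_centre",.007)
E
```

```text
t 32.38 tcp [0.4754 0.0138 0.0745] close dir 21.0 gap 40.4 gf 0.0 j [-0.7   0.08  0.64  2.07 -0.06  1.01  0.34]
pen_centre 0.92 at [312. 253.] rect@z [4.71400e-01 1.07000e-02 1.45000e-02 1.03900e-01 2.02189e+01] touch edge False
```

View pics/w8.png

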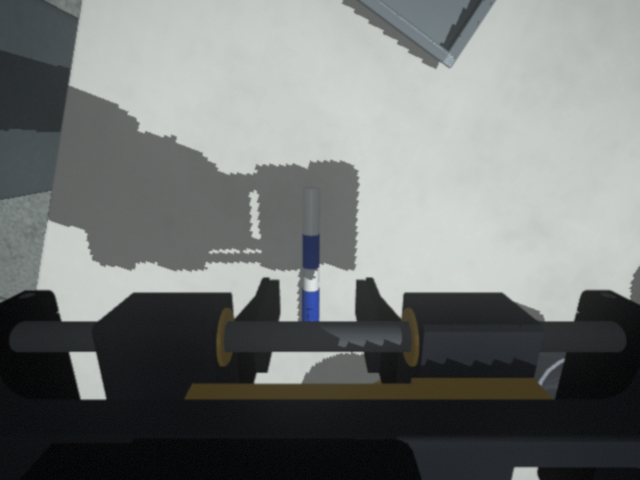

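The pen runs straight between the open fingers at column 311, rows 188–320 and beyond, aligned with the closing direction.

>>> move_arm --series '[{"gripper": 40,"tx": -0.01,"ty": -0.13,"tz": -0.3,"yaw": 0},{"gripper": 40,"tx": -0.01,"ty": -0.13,"tz": -0.55,"yaw": 0},{"gripper": 40,"tx": -0.01,"ty": -0.13,"tz": -0.7,"yaw": 0},{"gripper": 40,"tx": -0.01,"ty": -0.13,"tz": -0.7,"yaw": 0},{"gripper": 40,"tx": -0.01,"ty": -0.13,"tz": -0.7,"yaw": 0}]'

```text
time: 33.2
tool_pos: [0.4746, 0.001, 0.0044]
tool_rot: [0.566, 0.824, 0.001, 0.001]
force: [-0.1, 0.5, -0.3]
finger_gap: 0.462
gripper_force: 0.0
```

>>> move_arm --series '[{"gripper": 0,"tx": 0,"ty": 0,"tz": -0.015,"yaw": 0},{"gripper": 0,"tx": 0,"ty": 0,"tz": -0.015,"yaw": 0},{"gripper": 0,"tx": 0,"ty": 0,"tz": -0.015,"yaw": 0},{"gripper": 0,"tx": 0,"ty": 0,"tz": -0.015,"yaw": 0},{"gripper": 0,"tx": 0,"ty": 0,"tz": -0.015,"yaw": 0},{"gripper": 0,"tx": 0,"ty": 0,"tz": -0.015,"yaw": 0}]'

```text
time: 33.95
tool_pos: [0.4738, 0.0008, 0.0021]
tool_rot: [0.566, 0.824, 0.0, 0.0]
force: [-0.5, 0.6, 1.7]
finger_gap: 0.076
gripper_force: 30.0
```

>>> move_arm --series '[{"gripper": 0,"tx": 0,"ty": 0,"tz": 0.3,"yaw": 0},{"gripper": 0,"tx": 0,"ty": 0,"tz": 0.8,"yaw": 0},{"gripper": 0,"tx": -0.3,"ty": 0.3,"tz": 1,"yaw": -0.1},{"gripper": 0,"tx": -0.5,"ty": 0.65,"tz": 1,"yaw": -0.2},{"gripper": 0,"tx": -0.73,"ty": 1,"tz": 1,"yaw": -0.3}]'

```text
time: 34.58
tool_pos: [0.4008, 0.101, 0.1025]
tool_rot: [0.744, 0.669, 0.001, 0.0]
force: [0.5, 0.2, 0.5]
finger_gap: 0.077
gripper_force: 30.0
```

>>> move_arm --series '[{"gripper": 0,"tx": 0,"ty": 0.5,"tz": 0,"yaw": -0.051},{"gripper": 0,"tx": 0,"ty": 1,"tz": 0,"yaw": -0.051}]'

```text
time: 34.83
tool_pos: [0.401, 0.2014, 0.1022]
tool_rot: [0.768, 0.64, 0.001, -0.0]
force: [0.9, -0.5, -0.3]
finger_gap: 0.073
gripper_force: 30.0
```

>>> move_arm --series '[{"gripper": 0,"tx": 0,"ty": 0.4,"tz": 0,"yaw": 0},{"gripper": 0,"tx": 0,"ty": 0.7,"tz": 0,"yaw": 0},{"gripper": 0,"tx": 0,"ty": 0.7,"tz": 0,"yaw": 0},{"gripper": 0,"tx": 0,"ty": 0.7,"tz": 0,"yaw": 0}]'

```text
time: 35.33
tool_pos: [0.4012, 0.2689, 0.1016]
tool_rot: [0.768, 0.64, -0.001, 0.0]
force: [0.2, -1.0, -0.5]
finger_gap: 0.077
gripper_force: 30.0
```

```bash
python3 - <<'E'
from h import *
where()
p=vision.get_image("wrist"); save(p,"w9")
E
```

```text
t 35.33 tcp [0.4012 0.2689 0.1016] close dir -10.4 gap 6.7 gf 29.99833434820175 j [-0.98  0.06  0.35  2.01 -0.02  1.07 -0.8 ]
```

View pics/w9.png

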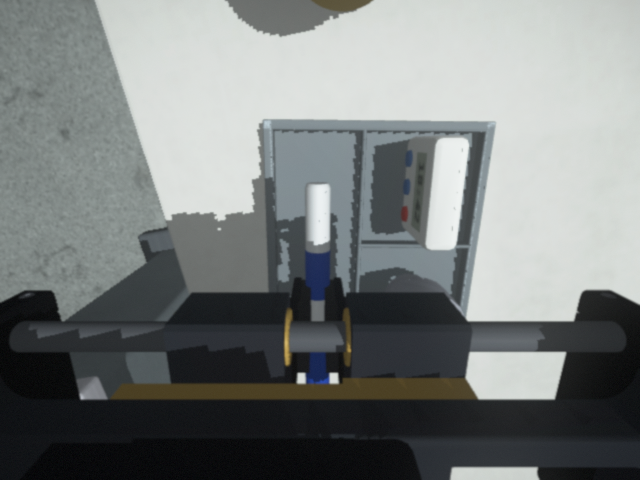

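The pen is held along the long bay at column 318, and the timer stands upright beside it at (435,190).

>>> move_arm --series '[{"gripper": 0,"tx": 0,"ty": 0.02,"tz": -0.3,"yaw": 0},{"gripper": 0,"tx": 0,"ty": 0.02,"tz": -0.6,"yaw": 0},{"gripper": 0,"tx": 0,"ty": 0.02,"tz": -0.8,"yaw": 0},{"gripper": 0,"tx": 0,"ty": 0.02,"tz": -0.9,"yaw": 0},{"gripper": 0,"tx": 0,"ty": 0.02,"tz": -0.945,"yaw": 0},{"gripper": 0,"tx": 0,"ty": 0.02,"tz": -0.945,"yaw": 0}]'

```text
time: 36.12
tool_pos: [0.4016, 0.2719, 0.0079]
tool_rot: [0.768, 0.64, 0.0, -0.0]
force: [0.0, -1.2, 0.5]
finger_gap: 0.076
gripper_force: 30.0
```

>>> move_arm --series '[{"gripper": 0,"tx": 0,"ty": 0,"tz": -0.022,"yaw": 0},{"gripper": 0,"tx": 0,"ty": 0,"tz": -0.022,"yaw": 0},{"gripper": 22,"tx": 0,"ty": 0,"tz": -0.022,"yaw": 0},{"gripper": 22,"tx": 0,"ty": 0,"tz": -0.022,"yaw": 0},{"gripper": 22,"tx": 0,"ty": 0,"tz": -0.022,"yaw": 0},{"gripper": 22,"tx": 0,"ty": 0,"tz": 0.15,"yaw": 0},{"gripper": 22,"tx": 0,"ty": 0,"tz": 0.5,"yaw": 0},{"gripper": 22,"tx": 0,"ty": 0,"tz": 1,"yaw": 0},{"gripper": 22,"tx": 0,"ty": 0,"tz": 1,"yaw": 0}]'

```text
time: 37.25
tool_pos: [0.4042, 0.2741, 0.1127]
tool_rot: [0.768, 0.64, 0.005, -0.0]
force: [0.4, -0.3, -1.0]
finger_gap: 0.255
gripper_force: 0.0
```

>>> move_arm --series '[{"gripper": 22,"tx": 0,"ty": 0,"tz": 0.4,"yaw": 0},{"gripper": 22,"tx": 0,"ty": -0.4,"tz": 0.8,"yaw": 0},{"gripper": 22,"tx": 0,"ty": -1,"tz": 1,"yaw": 0},{"gripper": 22,"tx": 0,"ty": -1,"tz": 1,"yaw": 0},{"gripper": 22,"tx": 0,"ty": -1,"tz": 1,"yaw": 0}]'

```text
time: 37.88
tool_pos: [0.401, 0.1722, 0.2075]
tool_rot: [0.768, 0.64, 0.0, -0.0]
force: [-0.4, 0.1, -0.2]
finger_gap: 0.25
gripper_force: 0.0
```

```bash
python3 - <<'E'
from h import *
where()
p=vision.get_image("wrist"); q=vision.get_image("scene")
a=p["frame"][0:300,60:560,::-1]; b=cv2.resize(q["frame"][210:390,140:490,::-1],None,fx=500/350,fy=500/350)
cv2.imwrite("pics/f.png",np.vstack([a,b]))
E
```

```text
t 37.88 tcp [0.401  0.1722 0.2075] close dir -10.4 gap 21.8 gf 0.0 j [-0.93 -0.16  0.42  1.98  0.07  1.31 -0.71]
```

View pics/f.png

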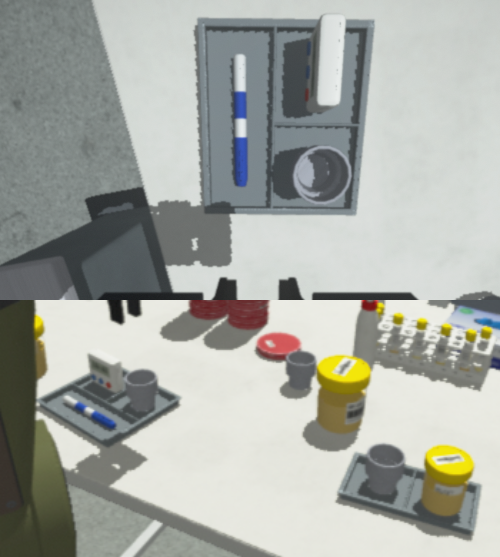

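Both kits are complete: the pen lies flat in the long bay, and the timer, jar and both cups stand upright in their bays. The bottom cup, spray bottle and dish haven't moved.

```bash
python3 -c "
from h import *
print(order.job_done())"
```

```text
the job is handed in; nothing more can be done
None
```

I made up both kits and handed the job in at about 38 s; the final picture shows every item in its bay and the bottom cup, spray bottle and dish left alone, but a steady 7 N while gripping the timer suggests the gripper lightly touched the big jar, which did not visibly move.

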